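# Lock the lid ring of the wide glaze jar

### The job

The wide glaze jar has been topped up and must be shut for the night: turn the steel lock ring on its lid clockwise (seen from above) by its upright lug until the lug is in line with the steel tongue, the locked mark, on the jar's side. Leave the ring of the narrow jar as it is, it is still in use.

Things in the scene. Friction and masses are not known exactly. Their poses are not given: they have to be found in the camera images.
- wide_jar: The wider of two white jars (places swapped at random): 144 mm across, 100 mm high, screwed to the bench in a wooden holder 176 mm across. The other is 96 mm across, 85 high. Origin on its vertical axis at bench level, z up. Locked mark: dark steel tongue, 16 mm wide, level along the jar's own -x out to 102 mm from the axis, its top 96 mm up. The lid inside the ring is at most 110 mm up.
- wide_ring (a joint): Turn of the wide jar's ring about the jar's axis (rad), growing clockwise seen from above: 0 open, lug 60 degrees anticlockwise of the tongue; 1.05 locked, lug in line with the tongue; firm stop at 1.15. Flat steel ring, 156 mm outer, 104 mm inner diameter, top face 112 mm above the bench. Captive, friction 0.2 N m (3 N at the lug); stays where left.
- wide_lug (a point): Centre of the top of the upright steel lug on the wide jar's ring, 65 mm from the jar's axis, 148 mm above the bench. The lug is a plate 24 mm long along the radius, 12 mm thick across it (the way the ring turns), standing 36 mm above the ring's top face, and moves with the ring.
- narrow_lug (a point): Centre of the top of the similar upright lug (30 mm high, 12 mm thick, 18 mm along the radius) on the ring of the narrow jar, 44 mm from that jar's axis and 127 mm above the bench. This ring turns just as easily and must be left as it is.
Mind the look-alikes: they are no part of the job. What is shaped like the wide_jar but blue, orange or pink is not meant.

How it is judged:
By the outcome, as a careful person would: the job done as asked, in the order asked, and still so for the second after the job is handed in, with the robot touching nothing.
It also fails if it takes over 35 s, if anything falls off the work surface, if the arm or the gripper's body presses on something with over 40 N, if the wrist force passes 120 N, or if a joint passes its speed limit or range.

### The arm

A 6-joint arm with a two-finger parallel gripper is mounted at the origin on the work surface. World frame = base frame: x ahead of the robot, y to its left, z up, the work surface at z = 0. Lengths are in m, angles in degrees, forces in N, time in s.
With the tool pointing down it reaches from about 0.275 to 0.875 m from the base axis. Payload 12.5 kg.
Tool frame: the origin (TCP) lies at the very end of the fingers, on their centre line; the grasp point (between the pads) lies 19 mm behind it; z points along the fingers, y is the line along which they close (so a half turn about z gives the same grasp; the last joint's range is limited). The gripper opens to 85 mm and grips with 20 to 120 N. Pads are 22 mm wide; open, the fingers measure 114 mm over their backs; the gripper's body (76 mm by 85 mm) begins 54 mm behind the grasp point. The pads swing forward as they close: fully open they stand 13 mm farther back than shut.
Start: joints at [-71.196, 20.094, 94.641, -0, 65.266, -4.847], TCP at [0.221, -0.504, 0.231] pointing down, gripper open.
Joint ranges: [-157.81, 157.81], [-45, 120.19], [0.68, 151.7], [-89.99, 269.99], [4.06, 180], [-164.3, 164.3]. Speed limits (degrees/s): [127.2, 127.2, 159.86, 180, 180, 180].

### API

Orientations are given as a 3x3 rotation matrix whose columns are the frame's x, y, z axes.
In Python, from plant import bot gives the robot as it stands. The module is installed in compiled form; this text tells all that it offers.
- The arm moves only by the tool step_arm, never from a script. Its argument "increments" is a list of rows, each a list of 3 entries, a list of its own where there are three numbers: the shift along the tool's x, y, z in m, then the turn about the tool's z in rad, then the closure in counts, from 0 (fully open) to 255 (shut). In form: [[[tx, ty, tz], roll, claw], ...]. A call has 1 to 20 rows; each row shifts and turns the commanded pose from where the row before left it, along the tool's axes as they then stand; what a row does not reach is not made up. A row lasts 1/12 s, in which the tool goes at most 41.7 mm and 7.16 degrees, less where a joint would pass 70% of its speed; a pose out of reach is approached as far as the arm can. A call with a gripper value outside its range is refused whole. The fingers move at their own pace and stop on an object; "grip_force" is the grip in N (left out, the last holds). Time passes only in rows, so rows that do not move let the fingers close. It gives the time, the measured TCP pose, the force, the opening and the grip force at its end, in the units of the state.
- bot.read_state(): the state, without advancing time (a new reading comes with each control period).
- bot.get_image(name): name is "side" or "top"; returns a dict with "frame" (420x560x3 uint8, red, green, blue), "fx", "fy", "cx", "cy" (pixels), "xyz" and "orientation" of the camera in the world. Camera axes: x right, y up, looking along -z (the intrinsics and any distortion apply to the point x, -y, -z); pixel columns grow to the right and rows downward; lengths in m; the calibration is good to about 2 mm. A picture is of the moment at which its call begins. There is no depth.
- bot.sign_off(): hands the job in; it is judged then, once.
The state is a dict: "time": time; "joint_pos": joint angles; "joint_velocities": joint speeds; "joint_torque": joint torques, N m; "position": TCP position; "eef_rot": TCP orientation; "wrist_force": force on the tool from outside, world axes, zero at the start; "moment": the same for the moment, N m; "opening": finger opening in m; "grip_force": force on a finger pad.
Only numpy, scipy, OpenCV 4.12 (cv2) and the standard library are available. Lean on these libraries where they do the work, as an engineer would, in place of code of your own. Each camera call takes 0.05 s, during which the arm holds its last target. There are 200 camera calls.

## Working session

There is one attempt and no reset: what is moved stays moved. The work goes in short steps, Python scripts to look and compute and a tool call to move; the robot and the scene stay as the last step left them, time stands still between calls to the robot, and variables do not carry over. Pictures are saved under pics/ and viewed, at most 10 in all, crops included, and the job is handed in when it is done.

Besides the shell and the picture viewer there is one more tool, called after ">>>" by a JSON object that holds its "method" and its "body". step_arm: Moves the arm, as the interface text tells. Its arguments: {"type":"object","properties":{"increments":{"type":"array","items":{"type":"array"}},"grip_force":{"type":"number"}},"required":["increments"]}

```bash
mkdir -p pics; python3 - <<'E'
from plant import bot
import cv2,numpy as np,pickle
d={}
for n in("top","side"):
    im=bot.get_image(n);d[n]=im
    cv2.imwrite(f"pics/{n}0.png",im["frame"][:,:,::-1])
    print(n,{k:(np.round(v,4).tolist() if not isinstance(v,dict) else v) for k,v in im.items() if k!="frame"})
pickle.dump(d,open("im0.pkl","wb"))
s=bot.read_state();print(s["time"],s["position"],np.round(s["eef_rot"],3).tolist(),s["wrist_force"],s["opening"])
E
```

```text
top {'fx': 498.6551, 'fy': 498.6551, 'cx': 278.3771, 'cy': 208.8643, 'xyz': [0.3669, -0.012, 1.2694], 'orientation': [[-0.0012, 0.9884, -0.1521], [-1.0, -0.0002, 0.0066], [0.0065, 0.1521, 0.9883]]}
side {'fx': 399.4957, 'fy': 399.4957, 'cx': 286.2816, 'cy': 211.1751, 'xyz': [0.5337, -0.7232, 0.7466], 'orientation': [[0.9999, 0.0094, -0.0111], [-0.0145, 0.6595, -0.7516], [0.0002, 0.7517, 0.6596]]}
0.1 [ 0.220593   -0.50351599  0.23082084] [[0.916, 0.401, -0.0], [0.401, -0.916, 0.001], [0.0, -0.001, -1.0]] [0.06380102 0.09688182 0.21153928] 0.0855536452027149
```

View pics/top0.png

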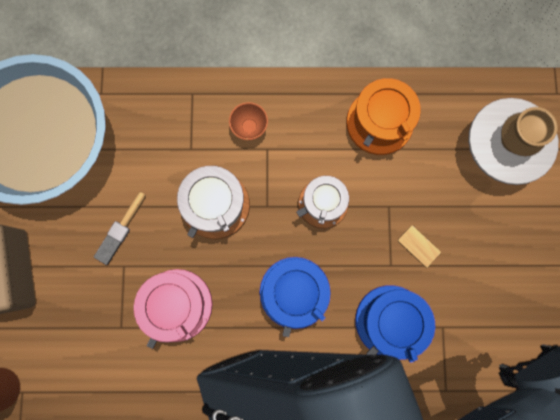

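View pics/side0.png

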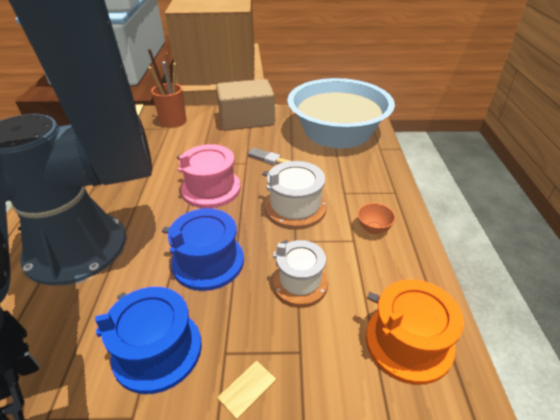

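The top view shows the wide white jar at about (210,200), its lug near (222,224) and its tongue near (195,233). The narrow jar is at (326,198). In the side view the wide jar is at (296,185). Next I zoom in on the wide jar.

```bash
python3 - <<'E'
import cv2,pickle,numpy as np
d=pickle.load(open("im0.pkl","rb"))
a=d["top"]["frame"][155:250,165:260];b=d["side"]["frame"][150:245,250:345]
o=np.hstack([cv2.resize(x,(380,380),interpolation=cv2.INTER_CUBIC) for x in(a,b)])
cv2.imwrite("pics/z0.png",o[:,:,::-1])
E
```

```text
(no output)
```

View pics/z0.png

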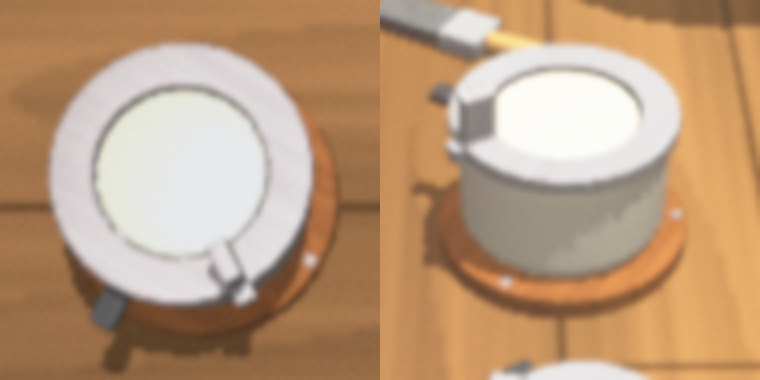

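The zoom shows the ring's outer ellipse centred near (181,173) in the top crop. The lug top is near (228,260) and the dark tongue tip near (108,310). In the side crop, the lug top is near (478,100) and the tongue near (440,95).

```bash
cat > h.py <<'E'
import numpy as np,cv2
def ray(im,p):
    p=np.atleast_2d(p).astype(float)
    v=np.c_[(p[:,0]-im["cx"])/im["fx"],-(p[:,1]-im["cy"])/im["fy"],-np.ones(len(p))]
    return np.array(im["xyz"]),v@np.array(im["orientation"]).T
def plane(im,p,z):
    c,v=ray(im,p);return c+v*((z-c[2])/v[:,2])[:,None]
def tri(a,p,b,q):
    c,v=ray(a,p);e,w=ray(b,q);v=v[0]/np.linalg.norm(v);w=w[0]/np.linalg.norm(w)
    s=np.linalg.lstsq(np.c_[v,-w],e-c,rcond=None)[0];P=c+v*s[0];Q=e+w*s[1]
    return (P+Q)/2,np.linalg.norm(P-Q)
E
python3 - <<'E'
from h import *
import pickle
d=pickle.load(open("im0.pkl","rb"));T,S=d["top"],d["side"]
z=lambda x,y:(165+(x+.5)/4-.5,155+(y+.5)/4-.5)
zs=lambda x,y:(250+(x-380+.5)/4-.5,150+(y+.5)/4-.5)
# lid ellipse (bright lid disc inside ring) in both views, ring inner edge from brightness jump
for im,seed,n in((T,(210,200),'t'),(S,(296,178),'s')):
    hsv=cv2.cvtColor(im["frame"],cv2.COLOR_RGB2HSV)
    m=((hsv[...,1]<45)&(hsv[...,2]>140)).astype(np.uint8)
    k=cv2.connectedComponents(m,connectivity=4)[1]
    lab=k[seed[1],seed[0]];c=max(cv2.findContours((k==lab).astype(np.uint8),0,1)[0],key=cv2.contourArea)
    print(n,"seed",im["frame"][seed[1],seed[0]],cv2.boundingRect(c),cv2.contourArea(c))
    for zz in(.11,.112):
        P=plane(im,c[:,0,:],zz)[:,:2].astype(np.float32)
        A=np.c_[2*P,np.ones(len(P))]
        keep=np.ones(len(P),bool)
        for _ in range(5):
            q=np.linalg.lstsq(A[keep],(P[keep]**2).sum(1),rcond=None)[0]
            r=np.sqrt(q[2]+q[0]**2+q[1]**2);e=abs(np.linalg.norm(P-q[:2],axis=1)-r);keep=e<max(.002,1.0*np.median(e))
        print(zz,np.round(q[:2],4),"r",r.round(4),keep.mean())
# hand-read ring outer extremes -> circle at z=.112
pt=[z(50,172),z(313,172),z(181,42),z(181,303),z(88,80),z(275,80)]
P=plane(T,pt,.112)[:,:2];q=np.linalg.lstsq(np.c_[2*P,np.ones(len(P))],(P**2).sum(1),rcond=None)[0];print("top hand",q[:2],np.sqrt(q[2]+q[0]**2+q[1]**2))
pt=[zs(682,115),zs(565,45),zs(565,187),zs(660,155),zs(650,70),zs(490,170)]
P=plane(S,pt,.112)[:,:2];q=np.linalg.lstsq(np.c_[2*P,np.ones(len(P))],(P**2).sum(1),rcond=None)[0];print("side hand",q[:2],np.sqrt(q[2]+q[0]**2+q[1]**2))
print("lug",plane(T,z(230,263),.148),"tip",plane(T,z(100,325),.096))
print("lugtri",tri(T,z(230,263),S,zs(478,98)),"tongue tri",tri(T,z(108,300),S,zs(437,93)))
E
```

```text
t seed [231 233 236] (178, 166, 65, 65) 3258.5
0.11 [0.572  0.1419] r 0.0766 0.9035532994923858
0.112 [0.5716 0.1416] r 0.0764 0.9035532994923858
s seed [253 252 248] (267, 161, 58, 36) 1583.0
0.11 [0.5712 0.1381] r 0.0773 0.7857142857142857
0.112 [0.5711 0.1354] r 0.0771 0.7928571428571428
top hand [0.57243794 0.1415526 ] 0.07774955020378506
side hand [0.57022717 0.13530885] 0.07850643324551068
lug [[0.51313176 0.10797637 0.148     ]] tip [[0.48308492 0.18954688 0.096     ]]
lugtri (array([0.51429269, 0.10856813, 0.14316142]), np.float64(0.0010591768882375408)) tongue tri (array([0.49132878, 0.18427947, 0.09458443]), np.float64(0.013536727324483742))
```

>>> {"method": "step_arm", "body": {"increments": [[[0.0257, -0.0221, 0], 0, 0], [[0.0257, -0.0221, 0], 0, 0], [[0.0257, -0.0221, 0], 0, 0], [[0.0257, -0.0221, 0], 0, 0], [[0.0257, -0.0221, 0], 0, 0], [[0.0257, -0.0221, 0], 0, 0], [[0.0257, -0.0221, 0], 0, 0], [[0.0257, -0.0221, 0], 0, 0], [[0.0257, -0.0221, 0], 0, 0], [[0.0257, -0.0221, 0], 0, 0], [[0.0257, -0.0221, 0], 0, 0], [[0.0257, -0.0221, 0], 0, 0], [[0.0257, -0.0221, 0], 0, 0], [[0.0257, -0.0221, 0], 0, 0], [[0.0257, -0.0221, 0], 0, 0], [[0.0257, -0.0221, 0], 0, 0], [[0.0257, -0.0221, 0], 0, 0], [[0.0257, -0.0221, 0], 0, 0], [[0.0257, -0.0221, 0], -0.05, 0], [[0.0257, -0.0221, 0], -0.055, 0]], "grip_force": 30}}

```text
time: 1.77
position: [0.513, 0.1097, 0.2311]
eef_rot: [[0.868, 0.497, -0.0], [0.497, -0.868, -0.0], [-0.0, -0.0, -1.0]]
wrist_force: [0.7, -0.5, 0.2]
opening: 0.0857
grip_force: 0.0
```

>>> {"method": "step_arm", "body": {"increments": [[[0, 0, 0], 0, 0], [[0, 0, 0], 0, 0], [[0, 0, 0], 0, 0]]}}

```text
time: 2.02
position: [0.5122, 0.1078, 0.2309]
eef_rot: [[0.869, 0.495, -0.001], [0.495, -0.869, -0.0], [-0.001, -0.0, -1.0]]
wrist_force: [-0.2, 0.2, 0.3]
opening: 0.0854
grip_force: 0.0
```

>>> {"method": "step_arm", "body": {"increments": [[[0.0025, 0.001, 0.02], 0, 0], [[0, 0, 0.02], 0, 0], [[0, 0, 0.02], 0, 0], [[0, 0, 0.02], 0, 0], [[0, 0, 0.012], 0, 0], [[0, 0, 0.012], 0, 0], [[0, 0, 0], 0, 0], [[0, 0, 0], 0, 0]]}}

```text
time: 2.68
position: [0.515, 0.1075, 0.1273]
eef_rot: [[0.87, 0.494, -0.001], [0.494, -0.87, -0.0], [-0.001, -0.0, -1.0]]
wrist_force: [-0.3, 0.4, -0.7]
opening: 0.0852
grip_force: 0.0
```

```bash
python3 - <<'E'
from plant import bot
import cv2,numpy as np
b=bot.get_image("side")["frame"][120:230,240:350];a=bot.get_image("top")["frame"][145:255,165:275]
o=np.hstack([cv2.resize(x,(400,400),interpolation=cv2.INTER_CUBIC) for x in(a,b)])
cv2.imwrite("pics/z1.png",o[:,:,::-1])
E
```

```text
(no output)
```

View pics/z1.png

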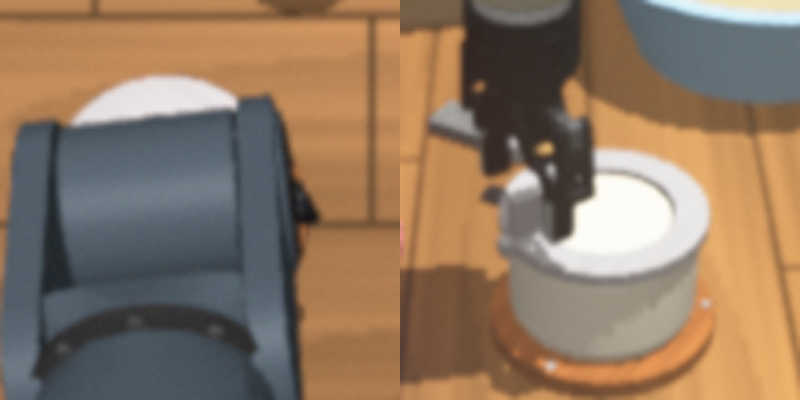

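The side crop shows the lug near (520,215), with the near finger to its right at (563,235) just above the ring. The top view is covered by the arm. Now closing.

>>> {"method": "step_arm", "body": {"increments": [[[0, 0, 0], 0, 255], [[0, 0, 0], 0, 255], [[0, 0, 0], 0, 255], [[0, 0, 0], 0, 255], [[0, 0, 0], 0, 255], [[0, 0, 0], 0, 255], [[0, 0, 0], 0, 255], [[0, 0, 0], 0, 255], [[0, 0, 0], 0, 255], [[0, 0, 0], 0, 255]], "grip_force": 30}}

```text
time: 3.62
position: [0.5148, 0.1089, 0.1275]
eef_rot: [[0.868, 0.496, -0.001], [0.496, -0.868, 0.001], [-0.001, -0.001, -1.0]]
wrist_force: [-3.4, 4.3, 4.9]
opening: 0.0112
grip_force: 30.5
```

>>> {"method": "step_arm", "body": {"increments": [[[0.00016, -0.0034, 0], 0.0524, 255], [[0.00016, -0.0034, 0], 0.0524, 255], [[0.00016, -0.0034, 0], 0.0524, 255], [[0.00016, -0.0034, 0], 0.0524, 255], [[0.00016, -0.0034, 0], 0.0524, 255], [[0.00016, -0.0034, 0], 0.0524, 255], [[0.00016, -0.0034, 0], 0.0524, 255], [[0.00016, -0.0034, 0], 0.0524, 255], [[0.00016, -0.0034, 0], 0.0524, 255], [[0.00016, -0.0034, 0], 0.0524, 255], [[0, 0, 0], 0, 255]]}}

```text
time: 4.53
position: [0.5052, 0.1422, 0.1274]
eef_rot: [[1.0, -0.008, -0.005], [-0.008, -1.0, 0.001], [-0.005, -0.001, -1.0]]
wrist_force: [-14.6, 8.0, 12.8]
opening: 0.0112
grip_force: 29.7
```

>>> {"method": "step_arm", "body": {"increments": [[[-0.0015, 0, 0], 0, 255], [[0.00016, -0.0034, 0], 0.0524, 255], [[0.00016, -0.0034, 0], 0.0524, 255], [[0.00016, -0.0034, 0], 0.0524, 255], [[0.00016, -0.0034, 0], 0.0524, 255], [[0.00016, -0.0034, 0], 0.0524, 255], [[0.00016, -0.0034, 0], 0.0524, 255], [[0.00016, -0.0034, 0], 0.0524, 255], [[0.00016, -0.0034, 0], 0.0524, 255], [[0.00016, -0.0034, 0], 0.0524, 255], [[0, 0, 0], 0, 255], [[0, 0, 0], 0, 255]]}}

```text
time: 5.53
position: [0.5121, 0.1724, 0.1275]
eef_rot: [[0.888, -0.46, -0.004], [-0.46, -0.888, 0.002], [-0.004, -0.001, -1.0]]
wrist_force: [-12.7, 14.9, 9.1]
opening: 0.0117
grip_force: 29.3
```

```bash
python3 - <<'E'
from plant import bot
import cv2,numpy as np
b=bot.get_image("side")["frame"][120:230,240:350];a=bot.get_image("top")["frame"][145:255,165:275]
o=np.hstack([cv2.resize(x,(400,400),interpolation=cv2.INTER_CUBIC) for x in(a,b)])
cv2.imwrite("pics/z2.png",o[:,:,::-1])
s=bot.read_state();print(s["position"],s["wrist_force"],s["moment"])
E
```

```text
[0.5120271  0.17236538 0.12745595] [-12.51089377  14.53338634   9.20442798] [2.34505076 1.93365219 0.30192715]
```

View pics/z2.png

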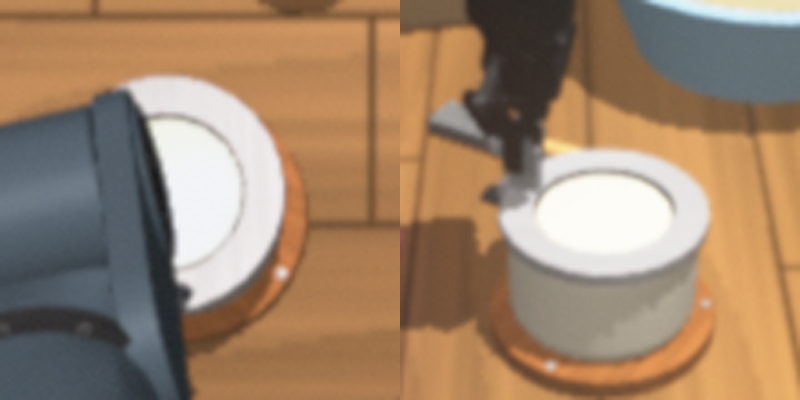

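The side crop shows the gripper holding the lug at about (515,190), close to the tongue at (490,195). The top view is partly hidden by the arm. I'll relax, let go, lift and move aside to measure.

>>> {"method": "step_arm", "body": {"increments": [[[-0.0015, 0, 0], 0, 255], [[0, 0, 0], 0, 0], [[0, 0, 0], 0, 0], [[0, 0, 0], 0, 0], [[0, 0, 0], 0, 0], [[0, 0, 0], 0, 0], [[0, 0, 0], 0, 0], [[0, 0, -0.025], 0, 0], [[0, 0, -0.03], 0, 0], [[0, 0, -0.03], 0, 0], [[0.0153, 0.0296, 0], 0, 0], [[0.0153, 0.0296, 0], 0, 0], [[0.0153, 0.0296, 0], 0, 0], [[0.0153, 0.0296, 0], 0, 0], [[0.0153, 0.0296, 0], 0, 0], [[0.0153, 0.0296, 0], 0, 0], [[0.0153, 0.0296, 0], 0, 0], [[0.0153, 0.0296, 0], 0, 0], [[0.0153, 0.0296, 0], 0, 0], [[0, 0, 0], 0, 0]]}}

```text
time: 7.3
position: [0.5122, -0.1334, 0.2123]
eef_rot: [[0.886, -0.463, 0.0], [-0.463, -0.886, -0.001], [0.001, 0.001, -1.0]]
wrist_force: [0.9, -0.2, -0.1]
opening: 0.0851
grip_force: 0.0
```

```bash
python3 - <<'E'
from plant import bot
import cv2,numpy as np,pickle
d={n:bot.get_image(n) for n in("top","side")};pickle.dump(d,open("im1.pkl","wb"))
a=d["top"]["frame"][155:250,165:260];b=d["side"]["frame"][150:245,250:345]
o=np.hstack([cv2.resize(x,(380,380),interpolation=cv2.INTER_CUBIC) for x in(a,b)])
cv2.imwrite("pics/z3.png",o[:,:,::-1])
E
```

```text
(no output)
```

View pics/z3.png

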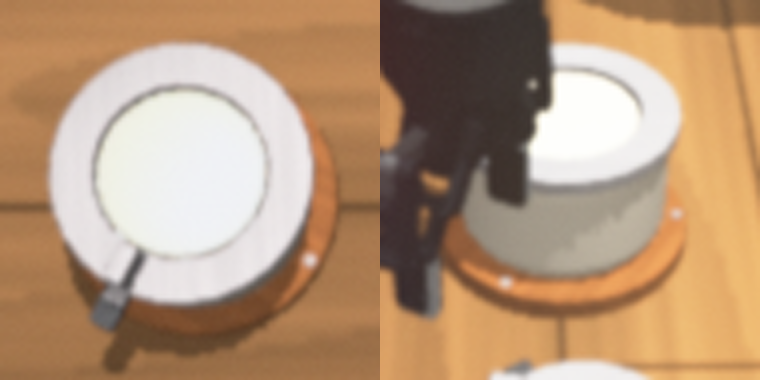

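The ring has turned and the lug now lies by the tongue: the lug is near (127,265) and the tongue tip near (105,310). I'll zoom in for an exact reading.

```bash
python3 - <<'E'
import cv2,numpy as np,pickle
d=pickle.load(open("im1.pkl","rb"));e=pickle.load(open("im0.pkl","rb"))
o=np.hstack([cv2.resize(d["top"]["frame"][208:242,184:212],None,fx=14,fy=14,interpolation=cv2.INTER_CUBIC),cv2.resize(e["top"]["frame"][208:242,184:212],None,fx=14,fy=14,interpolation=cv2.INTER_CUBIC)])
cv2.imwrite("pics/z4.png",o[:,:,::-1]);print(o.shape)
E
```

```text
(476, 784, 3)
```

View pics/z4.png

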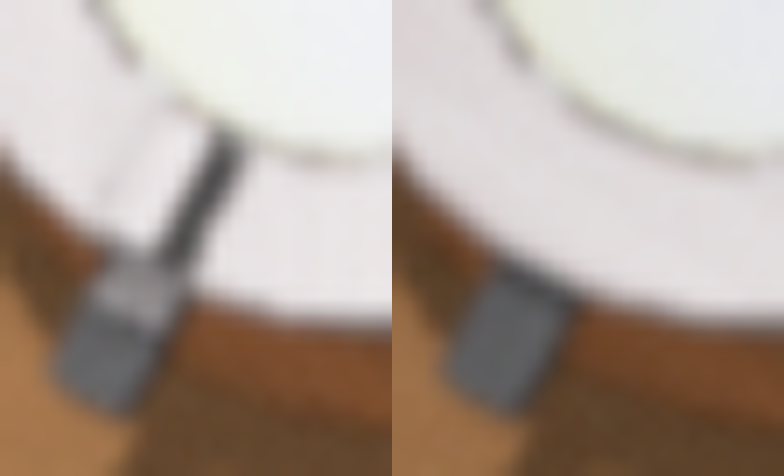

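Left panel (now): lug top corners are at about (157,105), (212,128), (105,235) and (160,260), and the tongue end is at (52,370)-(130,415). Right panel (before): tongue edges run (500,268)→(443,370) and (582,310)→(525,415).

```bash
python3 - <<'E'
from h import *
import pickle
T=pickle.load(open("im1.pkl","rb"))["top"]
z=lambda x,y:(184+(x+.5)/14-.5,208+(y+.5)/14-.5)
L=plane(T,[z(157,105),z(212,128),z(105,235),z(160,260)],.148)[:,:2]
K=plane(T,[z(108,268),z(190,310),z(51,370),z(133,415)],.096)[:,:2]
ang=lambda v:np.degrees(np.arctan2(v[1],v[0]))%360
for n,Q in(("lug",L),("tongue",K)):
    print(n,Q.mean(0),"edges",ang(Q[2]-Q[0]),ang(Q[3]-Q[1]),"width",np.linalg.norm(Q[1]-Q[0]),np.linalg.norm(Q[3]-Q[2]),"len",np.linalg.norm(Q[2]-Q[0]))
    for ax in([.5716,.1416],[.572,.140]):
        v=Q.mean(0)-ax;print(ax,ang(v),np.linalg.norm(v),"tip",ang(Q[2:].mean(0)-ax),np.linalg.norm(Q[2:].mean(0)-ax))
E
```

```text
lug [0.5128028  0.16967617] edges 159.62378152572555 159.85468788535906 width 0.009746316528543247 0.0098546498921887 len 0.02262477411487951
[0.5716, 0.1416] 154.47512516148947 0.06515659797535418 tip 155.25757682396713 0.07650076140716099
[0.572, 0.14] 153.37492037429786 0.06621920989335647 tip 154.30755726732346 0.07754436357903184
tongue [0.49257154 0.18385057] edges 152.09853856835193 152.70708699484345 width 0.01572168567864771 0.015933220910750338 len 0.019571175774978206
[0.5716, 0.1416] 151.86993656816313 0.08961365699222511 tip 151.92323780677876 0.0995055199975207
[0.572, 0.14] 151.09795098957687 0.09072900367243487 tip 151.22654912899552 0.10061893199365221
```

The lug is about 2.5–3° short, by both the image and the 57° that the wrist turned. I'll regrasp at the target pose.

>>> {"method": "step_arm", "body": {"increments": [[[-0.0156, -0.0304, 0], 0, 0], [[-0.0156, -0.0304, 0], 0, 0], [[-0.0156, -0.0304, 0], 0, 0], [[-0.0156, -0.0304, 0], 0, 0], [[-0.0156, -0.0304, 0], 0, 0], [[-0.0156, -0.0304, 0], 0, 0], [[-0.0156, -0.0304, 0], 0, 0], [[-0.0156, -0.0304, 0], 0, 0], [[-0.0156, -0.0304, 0], 0, 0], [[0, 0, 0], 0.049, 0], [[0, 0, 0], 0, 0], [[0, 0, 0], 0, 0]]}}

```text
time: 8.4
position: [0.5128, 0.1795, 0.2122]
eef_rot: [[0.866, -0.5, -0.0], [-0.5, -0.866, -0.0], [-0.0, 0.0, -1.0]]
wrist_force: [-0.5, -0.7, 0.2]
opening: 0.0853
grip_force: 0.0
```

>>> {"method": "step_arm", "body": {"increments": [[[0.0037, 0.0034, 0], 0, 0], [[0, 0, 0.02], 0, 0], [[0, 0, 0.02], 0, 0], [[0, 0, 0.02], 0, 0], [[0, 0, 0.015], 0, 0], [[0, 0, 0.01], 0, 0], [[0, 0, 0], 0, 0], [[0, 0, 0], 0, 0]]}}

```text
time: 9.07
position: [0.5151, 0.1734, 0.1275]
eef_rot: [[0.864, -0.503, -0.0], [-0.503, -0.864, -0.0], [-0.0, 0.0, -1.0]]
wrist_force: [0.1, -0.2, 0.3]
opening: 0.0856
grip_force: 0.0
```

>>> {"method": "step_arm", "body": {"increments": [[[0, 0, 0], 0, 255], [[0, 0, 0], 0, 255], [[0, 0, 0], 0, 255], [[0, 0, 0], 0, 255], [[0, 0, 0], 0, 255], [[0, 0, 0], 0, 255], [[0, 0, 0], 0, 255], [[0, 0, 0], 0, 255], [[0, 0, 0], 0, 255], [[0, 0, 0], 0, 255]], "grip_force": 30}}

```text
time: 9.9
position: [0.515, 0.1742, 0.1275]
eef_rot: [[0.865, -0.503, 0.0], [-0.503, -0.865, 0.0], [0.0, -0.001, -1.0]]
wrist_force: [-2.5, 3.5, 5.4]
opening: 0.0113
grip_force: 29.4
```

>>> {"method": "step_arm", "body": {"increments": [[[0, 0, 0], 0, 0], [[0, 0, 0], 0, 0], [[0, 0, 0], 0, 0], [[0, 0, 0], 0, 0], [[0, 0, 0], 0, 0], [[0, 0, 0], 0, 0], [[0, 0, -0.025], 0, 0], [[0, 0, -0.03], 0, 0], [[0, 0, -0.03], 0, 0], [[0.0153, 0.0296, 0], 0, 0], [[0.0153, 0.0296, 0], 0, 0], [[0.0153, 0.0296, 0], 0, 0], [[0.0153, 0.0296, 0], 0, 0], [[0.0153, 0.0296, 0], 0, 0], [[0.0153, 0.0296, 0], 0, 0], [[0.0153, 0.0296, 0], 0, 0], [[0.0153, 0.0296, 0], 0, 0], [[0.0153, 0.0296, 0], 0, 0], [[0, 0, 0], 0, 0], [[0, 0, 0], 0, 0]]}}

```text
time: 11.57
position: [0.4998, -0.1268, 0.2122]
eef_rot: [[0.863, -0.505, -0.0], [-0.505, -0.863, 0.0], [-0.0, -0.0, -1.0]]
wrist_force: [-0.9, 0.8, -0.2]
opening: 0.0856
grip_force: 0.0
```

```bash
python3 - <<'E'
from plant import bot
import cv2,numpy as np,pickle
d={n:bot.get_image(n) for n in("top","side")};pickle.dump(d,open("im2.pkl","wb"))
e=pickle.load(open("im1.pkl","rb"))
o=np.hstack([cv2.resize(x["top"]["frame"][208:242,184:212],None,fx=14,fy=14,interpolation=cv2.INTER_CUBIC) for x in (d,e)])
cv2.imwrite("pics/z5.png",o[:,:,::-1])
E
```

```text
(no output)
```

View pics/z5.png

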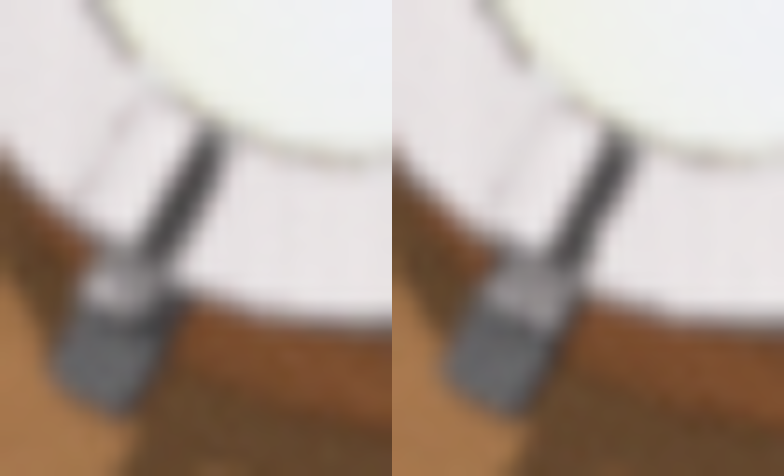

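Left panel: the lug has moved about 20 zoomed px left. Its top corners are now about (140,95), (200,125), (80,210) and (140,245), and its foot sits on the tongue's line.

```bash
python3 - <<'E'
from h import *
import pickle
d=pickle.load(open("im2.pkl","rb"));T=d["top"];e=pickle.load(open("im0.pkl","rb"))["top"]
z=lambda x,y:(184+(x+.5)/14-.5,208+(y+.5)/14-.5)
L=plane(T,[z(140,95),z(200,125),z(80,210),z(140,245)],.148)[:,:2]
ang=lambda v:np.degrees(np.arctan2(v[1],v[0]))%360
v=L.mean(0)-[.5716,.1416];print(ang(v),np.linalg.norm(v),ang(L[2]-L[0]),ang(L[3]-L[1]))
print("narrow diff",np.abs(T["frame"][170:235,290:360].astype(int)-e["frame"][170:235,290:360]).max(2).mean())
E
```

```text
151.2135687294718 0.06462331399096743 153.83140308918993 154.75412775713363
narrow diff 83.52351648351649
```

```bash
python3 -c "
from plant import bot
print(bot.sign_off())"
```

```text
the job is handed in; nothing more can be done
None
```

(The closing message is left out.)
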